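# Hold a spring clamp gaping around a freshly glued panel edge

## Robot

A 7-joint arm with a two-finger parallel gripper is mounted at the origin on the work surface. World frame = base frame: x ahead of the robot, y to its left, z up, the work surface at z = 0. Lengths are in m, angles in rad, forces in N, time in s.
With the tool pointing down it reaches from about 0.425 to 0.875 m from the base axis. Payload 4.7 kg.
Tool frame: the origin (TCP) lies midway between the tips of the shut fingers; the grasp point (between the pads) lies 19 mm behind it; x points along the fingers, z is the direction in which the jaws open and shut, and the axes are right-handed (so a half turn about x gives the same grasp; the last joint's range is limited). The gripper opens to 87 mm and grips with 3 to 60 N. Pads are 19 mm wide; open, the fingers measure 117 mm over their backs; the gripper's body (75 mm by 190 mm) begins 51 mm behind the grasp point.
Start: joints at [-1.098, 0.321, -0.07, 1.45, 0.023, 1.371, -0.057], TCP at [0.288, 0.583, 0.202] pointing down, gripper open.
Joint ranges: [-2.86, 2.86], [-0.3, 2.09], [-1.38, 1.24], [0.06, 2.45], [-1.56, 4.7], [0.09, 2.05], [-2.69, 2.69]. Speed limits (rad/s): [2.57, 2.57, 3.14, 3.14, 3.14, 3.14, 3.14].

## Interface

Orientations are given as a rotation vector (axis times angle).
In Python, from bench import ctrl, vision, close_job gives the robot as it stands. The module is installed in compiled form; this text tells all that it offers.
- The arm moves only by the tool servo_tool, never from a script. Its argument "commands" is a list that holds one entry, the list of rows, each a list of 7 numbers: the turn, a rotation vector about the tool's x, y, z in degrees, then the shift along the tool's x, y, z in mm, then the finger opening in mm, from 0 to 87. In form: [[[wx, wy, wz, x, y, z, grip], ...]]. A call has 1 to 5 rows; each row is the pose to reach, as a shift and turn from the pose commanded when the call began, along the tool's axes at that moment; what a row does not reach only later rows make up. A row lasts 1/8 s, in which the tool goes at most 62.5 mm and 10.7 degrees, less where a joint would pass 70% of its speed; a pose out of reach is approached as far as the arm can. A call with a gripper value outside its range is refused whole. The fingers move at their own pace and stop on an object; "newtons" is the grip in N (left out, the last holds). Time passes only in rows, so rows that repeat a pose let the fingers close. It gives the time, the measured TCP pose, the force and the opening at its end, in the units of the state.
- ctrl.get_state(): the state, without advancing time (a new reading comes with each control period).
- vision.get_image(name): name is "scene" or "top"; returns the picture (384x512x3 uint8, red, green, blue); there is no depth.
- vision.camera_info(name): a dict with "fov_y" (degrees; the focal length in pixels is half the picture's height over the tangent of half this angle, whatever the lens; pixels are square), "cx", "cy" (the principal point, pixels), "pose" (4x4, takes a point from camera to world coordinates). Camera axes: x right, y down, z forward; pixel columns grow to the right and rows downward; lengths in m; the calibration is good to about 2 mm. A picture is of the moment at which its call begins. camera_info takes no time and is no camera call.
- close_job(): hands the job in, once; it reports no verdict.
The state is a dict: "time": time; "joint_positions": joint angles; "qd": joint speeds; "joint_torque": joint torques, N m; "position": TCP position; "tool_rot": TCP orientation; "ft_force": force on the tool from outside, world axes, zero at the start; "torque": the same for the moment, N m; "grip_width": opening from 0.0 (shut) to 1.0 (fully open).
Only numpy, scipy, OpenCV 4.12 (cv2) and the standard library are available. Lean on these libraries where they do the work, as an engineer would, in place of code of your own. Each camera call takes 0.05 s, during which the arm holds its last target. There are 200 camera calls.

## Task

Pick up the spring clamp with the orange pads by its handles, squeeze it wide open, and bring it level, jaws first, around the dark glued upright edge of the panel in the vise, about half-way up, with the pads well past the edge on either side and nothing touching the panel. Finish there, still holding the clamp wide open in the gripper for a helper to slip in the protective strips. Do not bump the panel or vise, and leave the other clamp and everything else on the bench where it is.

Things in the scene. Friction and masses are not known exactly. Their poses are not given: they have to be found in the camera images.
- clamp: The spring clamp to use: black, orange pads and handle ends, 134 mm long, 24 mm thick, 120 g, lying flat; two mirrored halves on a pivot, like a clothes peg. This is its left half; origin on the pivot axis at the underside, z up. Shut, x is the clamp's middle line towards the jaw tips (60 mm ahead); open, the middle line is x turned by -clamp_open/2 about z (each half turns by half).
- clamp_handle (a point): Middle of the left handle's outer face; axes as the left half's. The right handle mirrors it. Handles splay back from the pivot: shut, 61 mm over both outer faces 48 mm behind the pivot and 77 mm at their ends (74 mm behind). Fully open, the outer faces are parallel, 30 mm apart, from 10 to 82 mm behind the pivot. Pinch across both from above, about 48 mm behind the pivot.
- clamp_open (a joint): Opening angle of that clamp between its halves (rad): 0 shut (pads meet), 0.6 fully open against a stop (about 31 mm between the pads). A spring shuts it: squeezing 48 mm behind the pivot takes about 5 N to start and 15 N at the stop, so a firm grip of 30 to 40 N squeezes it to the stop and holds it there.
- clamp_pad_left (a point): Middle of the gripping face of the left orange pad (face 16 mm long, 24 mm high), 52 mm ahead of the pivot, 12 mm above the underside; axes as the left half's.
- clamp_pad_right (a point): The same on the right pad; axes turn with the right half (equal to the left half's when shut; the right half turns the other way on opening).
- vise: Blue vise with wooden jaws, fixed to the bench, holding an upright plywood panel 6 mm thick, 160 mm long and 105 mm high. Origin: underside of the vise. The vise spans x from -60 to +70 mm, y from -50 to +106 mm (screw and bar at +y), up to 88 mm high; the panel stands in the plane y = 0, from x = -100 mm (its free, dark edge, turned to the robot) to +60 mm, z from 50 to 155 mm. z up.
- edge (a point): Mid-height point of the dark free upright edge of the panel, 102.5 mm above the bench, in the mid-plane of the 6 mm panel; x points from the edge into the panel, along it; y across its thickness; z up.
- blue_clamp: Another clamp of the same size and make with blue pads and handle ends, lying flat; leave it alone. Origin and axes as for the orange one.
- glue: Yellow glue bottle, 56 mm wide, 150 mm high, standing; origin at the centre of its underside.
- offcut: Wood offcut 90 x 45 x 20 mm; origin at the centre of its underside.
- tape: Roll of blue tape, 90 mm across, 25 mm high, lying flat; origin at the centre of its underside.
- mallet: Hammer lying on the bench near the robot's left; origin near the middle of its length.
- square: Try square lying flat: wooden stock 90 mm long and steel blade 150 mm; origin in the stock's middle, blade along x.
- mug: White mug, 80 mm across, 95 mm high, standing; origin at the centre of its underside.
Things that resemble listed ones, but are neither listed nor needed, are in the scene too. Of the things that look like the vise, take the one that is farthest to the robot's left at the start.

How it is judged:
On the way:
1. the orange clamp is lifted off the bench in the gripper, squeezed wide open (height (world z) of clamp above 0.03 m and value of joint clamp_open above 0.42 rad and contact force between clamp and the fingers above 2 N), for 0.2 s.
At the end, for the whole second after the job is handed in: The gripper holds the orange clamp open by more than 0.42 rad, level within 20 degrees and still, within 30 mm of half-way up the edge; the edge lies between the pads' gripping faces and 8 to 42 mm behind the middle of both pads (the pads reach past it), and the clamp touches neither panel nor vise (value of joint clamp_open above 0.42 rad and contact force between clamp and the fingers above 2 N and contact force between clamp and vise below 0.3 N and height (world z) of clamp above 0.05 m and angle between clamp's own z axis and vertical below 0.35 rad and linear speed of clamp below 0.03 m/s and x of edge in the frame of clamp_pad_left between -0.042 and -0.008 m and x of edge in the frame of clamp_pad_right between -0.042 and -0.008 m and y of edge in the frame of clamp_pad_left below -0.004 m and y of edge in the frame of clamp_pad_right above 0.004 m and z of edge in the frame of clamp_pad_left between -0.03 and 0.03 m); the arm keeps its last pose, push and grip.
It fails at once if the clamp or the robot bumps the panel or vise (over 3 N) (contact force between any of clamp, the arm, the fingers and vise above 3 N).
It fails at once if the other clamp or another bystander is moved by more than 25 mm (distance of any of blue_clamp, glue, offcut, tape, mallet, square, mug from where it was at the start of the episode above 0.025 m).
It also fails if it takes over 42 s, if anything falls off the work surface, if the arm or the gripper's body presses on something with over 40 N, if the wrist force passes 120 N, or if a joint passes its speed limit or range.

## Working session

There is one attempt and no reset: what is moved stays moved. The work goes in short steps, Python scripts to look and compute and a tool call to move; the robot and the scene stay as the last step left them, time stands still between calls to the robot, and variables do not carry over. Pictures are saved under pics/ and viewed, about 8 in all and at most 12, crops included, and the job is handed in when it is done.

Besides the shell and the picture viewer there is one more tool, called after "Emit:" in YAML: its name, and indented under it one key for each argument. servo_tool: Moves the arm, as the interface text tells. Its arguments: {"type":"object","properties":{"commands":{"type":"array"},"newtons":{"type":"number"}},"required":["commands"]}

```bash
mkdir -p pics; python3 - <<'E'
from bench import ctrl, vision
import cv2, numpy as np
for n in ("scene","top"):
    im=vision.get_image(n); cv2.imwrite(f"pics/{n}0.png",im[:,:,::-1])
    cv2.imwrite(f"pics/{n}0b.png",cv2.resize(im[:,:,::-1],(800,600),interpolation=cv2.INTER_CUBIC))
    c=vision.camera_info(n); print(n,c['fov_y'],c['cx'],c['cy'],np.round(c['pose'],4).tolist(),[k for k in c])
s=ctrl.get_state(); print(s)
E
```

```text
scene 52.499542309189266 257.72072419049465 190.15294206618614 [[0.1409, 0.6726, -0.7265, 1.3941], [0.9899, -0.0844, 0.1138, -0.1548], [0.0152, -0.7352, -0.6777, 0.926], [0.0, 0.0, 0.0, 1.0]] ['fov_y', 'cx', 'cy', 'pose']
top 55.27418331707148 257.85275529136885 194.08804256250056 [[-0.0247, -0.9922, 0.1224, 0.3654], [-0.9996, 0.0233, -0.0127, -0.0084], [0.0097, -0.1227, -0.9924, 1.3842], [0.0, 0.0, 0.0, 1.0]] ['fov_y', 'cx', 'cy', 'pose']
{'time': 0.1, 'joint_positions': array([-1.09792302,  0.32175471, -0.07007694,  1.45153802,  0.0225704 ,
        1.37083717, -0.05692213]), 'qd': array([ 2.07696077e-03, -2.20212707e-03, -1.34671883e-05, -3.72752989e-03,
        1.04821595e-03, -1.44681841e-03, -5.60781494e-04]), 'joint_torque': array([-2.68179538e-04, -4.92566693e+01, -4.05753488e-01, -3.13397777e+01,
       -6.40725810e-02,  3.95909068e-02,  6.46111243e-05]), 'position': array([0.28765256, 0.58228363, 0.2007746 ]), 'tool_rot': array([-0.86596569,  1.39346255,  0.86435717]), 'ft_force': array([-0.09598041,  0.17026365,  0.06209793]), 'torque': array([ 0.0704412 , -0.02493766,  0.00449986]), 'grip_width': 1.0013523867211493}
```

View pics/scene0b.png

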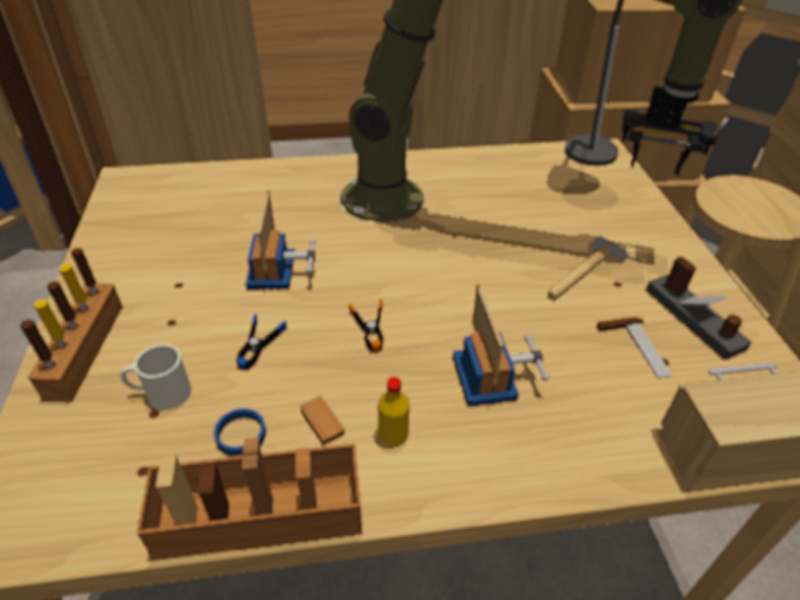

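View pics/top0b.png

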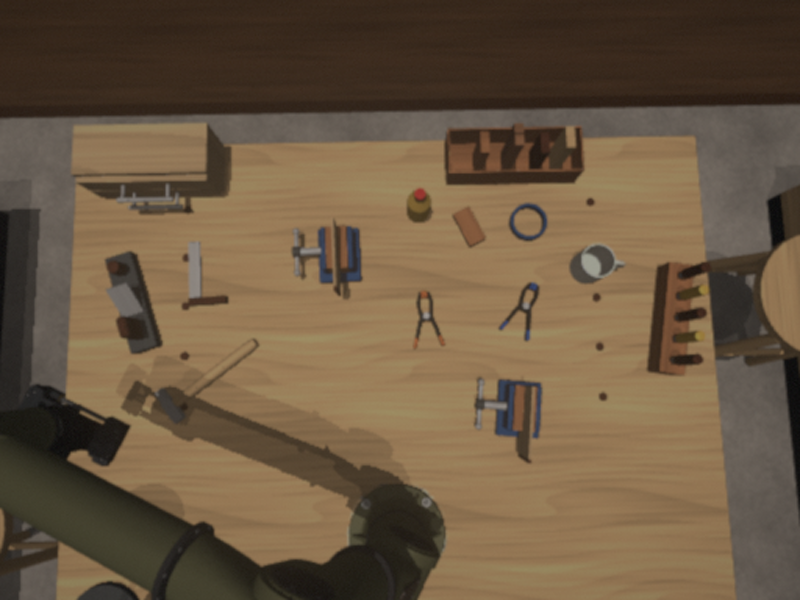

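The orange clamp is at about (427,305) in the enlarged top view and (373,330) in the scene view. The vise farthest left is at (340,255) and (487,350). Next I'll zoom in on both.

```bash
cat > h.py <<'E'
import numpy as np, cv2
from scipy.spatial.transform import Rotation as R
from scipy.optimize import least_squares
CAM={}
def cam(n):
    from bench import vision
    if n not in CAM:
        c=vision.camera_info(n); CAM[n]=(192/np.tan(np.radians(c['fov_y']/2)),c['cx'],c['cy'],np.array(c['pose']))
    return CAM[n]
def proj(n,p):
    f,cx,cy,T=cam(n); q=(np.asarray(p)-T[:3,3])@T[:3,:3]
    return np.stack([f*q[...,0]/q[...,2]+cx,f*q[...,1]/q[...,2]+cy],-1)
def onz(n,uv,z):
    f,cx,cy,T=cam(n); d=T[:3,:3]@np.array([(uv[0]-cx)/f,(uv[1]-cy)/f,1]); o=T[:3,3]
    return o+d*(z-o[2])/d[2]
def tri(a,b):
    r=least_squares(lambda p:np.r_[proj('scene',p)-a,proj('top',p)-b],[.6,0,.05]); return r.x,np.abs(r.fun).max()
def crop(im,x,y,w,h,k):
    return cv2.resize(im[y:y+h,x:x+w],None,fx=k,fy=k,interpolation=cv2.INTER_CUBIC)
E
python3 - <<'E'
from h import *
t=cv2.imread('pics/top0.png'); s=cv2.imread('pics/scene0.png')
a=np.vstack([np.hstack([crop(t,240,175,57,57,7),crop(t,180,132,57,57,7)])[:300*2],np.hstack([crop(s,215,182,57,57,7)[:,:],crop(s,280,178,80,80,5)[:399,:399]])[:399]] ) if 0 else None
A=crop(t,235,180,66,50,6);B=crop(t,180,137,66,50,6);C=crop(s,210,182,66,50,6);D=cv2.resize(s[180:260,285:365],(300,300),interpolation=cv2.INTER_CUBIC)
D=cv2.copyMakeBorder(D,0,0,0,96,cv2.BORDER_CONSTANT)
m=np.vstack([np.hstack([A,B]),np.hstack([C,D])]);print(m.shape)
m=cv2.convertScaleAbs(m,alpha=1.5);cv2.imwrite('pics/crop1.png',m)
for z in (0,.02): print('clamp pivot',onz('top',np.array([426,316])/1.5625,z),onz('scene',np.array([373,330])/1.5625,z))
for n,uv in(('top',(340,255)),('scene',(487,385))): print(onz(n,np.array(uv)/1.5625,.0))
E
```

```text
(600, 792, 3)
clamp pivot [ 0.50359222 -0.08142114  0.        ] [ 4.95418580e-01 -7.62029732e-02 -1.11022302e-16]
clamp pivot [ 0.50159481 -0.08036609  0.02      ] [ 0.51482778 -0.07789957  0.02      ]
[0.65917271 0.12547999 0.        ]
[0.67183195 0.12809001 0.        ]
```

View pics/crop1.png

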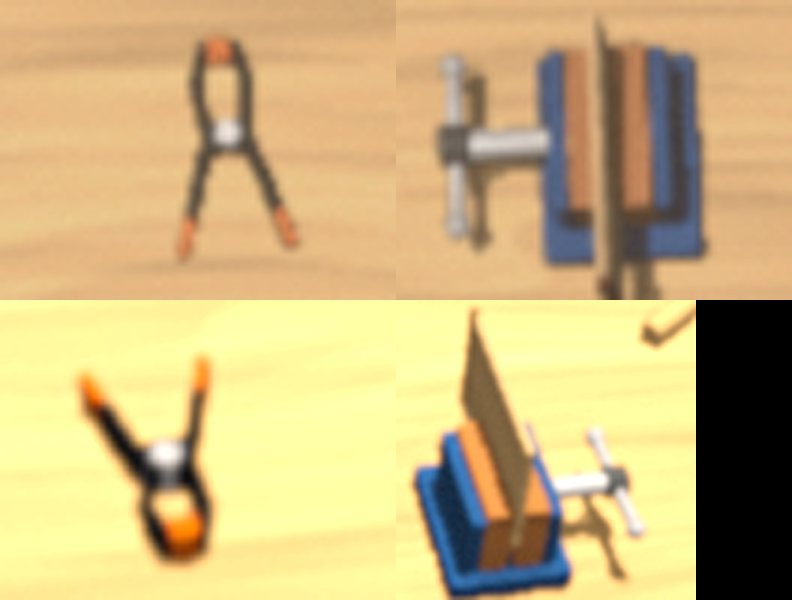

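```bash
python3 - <<'E'
from h import *
t=cv2.imread('pics/top0.png'); s=cv2.imread('pics/scene0.png')
A=cv2.resize(t[136:196,195:235],(400,600),interpolation=cv2.INTER_CUBIC);B=cv2.resize(s[180:240,295:335],(400,600),interpolation=cv2.INTER_CUBIC)
m=cv2.convertScaleAbs(np.hstack([A,B]),alpha=1.5);cv2.imwrite('pics/crop2.png',m)
tp,sc=np.array,0
P={'piv':((237.8,207.8),(272.8,202)),'jaw':((240.8,220.3),(271.3,188.3)),'hR':((225,196.7),(283.3,218.7)),'hL':((243.7,194),(265.7,220.5))}
for k,(a,b) in P.items(): print(k,tri(a,b),onz('top',b,.024),onz('scene',a,.024))
E
```

```text
piv (array([ 0.5022353 , -0.08008151,  0.02332682]), np.float64(0.19694002000051114)) [ 0.50208018 -0.08077856  0.024     ] [ 0.50299352 -0.07958285  0.024     ]
jaw (array([ 0.55456655, -0.0761052 ,  0.01901297]), np.float64(0.22286153528739305)) [ 0.55377197 -0.07669049  0.024     ] [ 0.55927791 -0.07595085  0.024     ]
hR (array([ 0.43934374, -0.11729327,  0.01824079]), np.float64(0.2841349690529569)) [ 0.43892635 -0.11788598  0.024     ] [ 0.44556259 -0.11668042  0.024     ]
hL (array([ 0.43414767, -0.05247886,  0.01823447]), np.float64(0.03364455217916884)) [ 0.43384146 -0.05241714  0.024     ] [ 0.44026082 -0.05302529  0.024     ]
```

View pics/crop2.png

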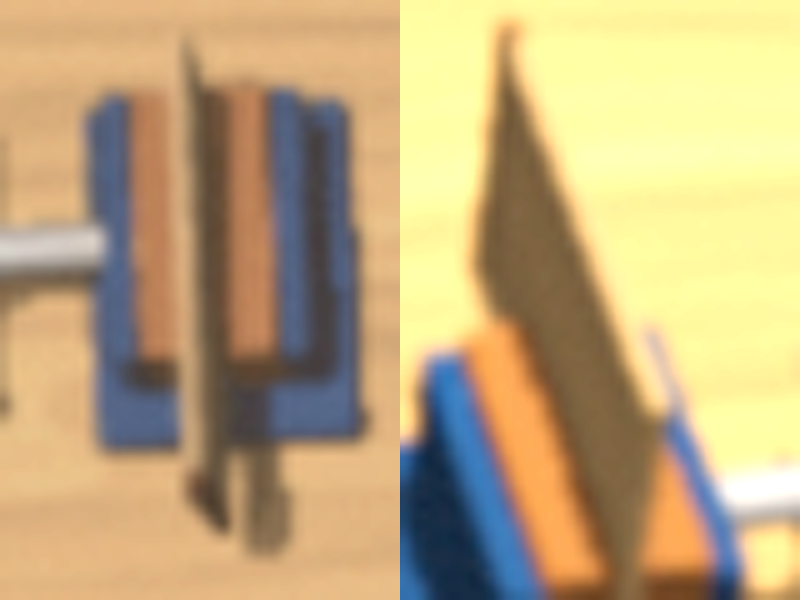

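```bash
python3 - <<'E'
from h import *
print(tri((305.8,182.7),(214.8,183.5)),tri((320.8,221.8),(214,140.2)),tri((303,205.5),(217.2,189)))
pts=np.array([[-.1,0,.155],[.06,0,.155],[-.1,0,.05]])
obs={'scene':[(305.8,182.7),(320.8,221.8),(303,205.5)],'top':[(214.8,183.5),(214,140.2),(217.2,189)]}
def W(q): return pts@R.from_euler('z',q[2]).as_matrix().T+[q[0],q[1],0]
r=least_squares(lambda q:np.r_[tuple((proj(n,W(q))-obs[n]).ravel() for n in obs)],[.66,.12,0])
print(r.x,np.degrees(r.x[2]),np.round(r.fun,2)); e=W(r.x)[0];e[2]=.1025;print('edge',e)
E
```

```text
(array([0.55612024, 0.12079654, 0.15793368]), np.float64(0.10684249609141716)) (array([0.70905914, 0.12544376, 0.15028859]), np.float64(0.8750867984158219)) (array([0.55134092, 0.1229875 , 0.05698492]), np.float64(0.13238387305784727))
[0.6516015  0.12376787 0.01096476] 0.628234723915403 [ 0.07 -0.31 -0.61 -0.42 -0.4   1.63 -0.55  1.44 -0.74 -1.28  0.14  0.16]
edge [0.55160751 0.12267141 0.1025    ]
```

```bash
cat >> h.py <<'E'
def go(p,yaw,sign=None):
    """print move (deg, mm in tool axes) to TCP p, tool down, jaw axis across direction yaw"""
    from bench import ctrl
    s=ctrl.get_state(); Rt=R.from_rotvec(s['tool_rot']); best=None
    for sg in (1,-1):
        z=sg*np.array([-np.sin(yaw),np.cos(yaw),0]); x=np.array([0,0,-1.]); y=np.cross(z,x)
        w=np.degrees((Rt.inv()*R.from_matrix(np.stack([x,y,z],1))).as_rotvec())
        if best is None or np.linalg.norm(w)<np.linalg.norm(best): best=w
    d=Rt.inv().apply(np.array(p)-s['position'])*1000
    print('turn',np.round(best,1),'shift',np.round(d,1),'| t',s['time'],'pos',np.round(s['position'],4),'grip',round(float(s['grip_width'])*87,1),'F',np.round(s['ft_force'],1),'j',np.round(s['joint_positions'],2))
E
python3 - <<'E'
from h import *; from bench import ctrl
print(np.round(R.from_rotvec(ctrl.get_state()['tool_rot']).as_matrix(),2))
go((.47,.2,.2),.0); go((.4546,-.0836,.15),.075)
E
```

```text
[[-0.   -0.9   0.44]
 [-0.    0.44  0.9 ]
 [-1.   -0.   -0.  ]]
turn [-26.3  -0.1  -0. ] shift [   1.3 -332.8 -262. ] | t 0.1 pos [0.2877 0.5823 0.2008] grip 87.1 F [-0.1  0.2  0.1] j [-1.1   0.32 -0.07  1.45  0.02  1.37 -0.06]
turn [-30.6  -0.1  -0. ] shift [  51.7 -444.6 -523. ] | t 0.1 pos [0.2877 0.5823 0.2008] grip 87.1 F [-0.1  0.2  0.1] j [-1.1   0.32 -0.07  1.45  0.02  1.37 -0.06]
```

Emit:
servo_tool:
  commands:
    - [[-5,0,0,0,-45,-36,87],[-11,0,0,0,-91,-72,87],[-17,0,0,0,-138,-109,87],[-22,0,0,0,-184,-145,87],[-26,0,0,0,-228,-179,87]]

```text
time: 0.72
position: [0.4136, 0.3191, 0.2015]
tool_rot: [-1.207, 1.211, 1.207]
ft_force: [1.5, 0.6, 0.0]
grip_width: 1.003
```

```bash
python3 -c "
from h import *
go((.47,.15,.2),.075); go((.4546,-.0836,.15),.075)"
```

```text
turn [-4.5 -0.  -0. ] shift [   1.5  -56.9 -168.9] | t 0.725 pos [0.4136 0.3191 0.2015] grip 87.3 F [1.5 0.6 0. ] j [-0.76  0.05  0.06  1.77 -0.    1.32  0.86]
turn [-4.5 -0.  -0. ] shift [  51.6  -42.2 -402.6] | t 0.725 pos [0.4136 0.3191 0.2015] grip 87.3 F [1.5 0.6 0. ] j [-0.76  0.05  0.06  1.77 -0.    1.32  0.86]
```

Emit:
servo_tool:
  commands:
    - [[-1,0,0,0,-10,-57,87],[-2,0,0,0,-20,-115,87],[-3,0,0,10,-30,-172,87],[-4,0,0,20,-40,-230,87],[-4,0,0,30,-42,-288,87]]

```text
time: 1.35
position: [0.4536, 0.0311, 0.1713]
tool_rot: [-1.257, 1.178, 1.256]
ft_force: [0.9, 0.8, -0.0]
grip_width: 0.998
```

Emit:
servo_tool:
  commands:
    - [[0,0,0,10,0,-40,87],[0,0,0,20,0,-80,87],[0,0,0,22,0,-115,87],[0,0,0,22,0,-115,87]]

```text
time: 1.85
position: [0.4604, -0.0846, 0.1494]
tool_rot: [-1.253, 1.182, 1.253]
ft_force: [0.5, 0.9, -0.2]
grip_width: 0.998
```

```bash
python3 - <<'E'
from h import *; from bench import vision
go((.4546,-.0836,.06),.075)
a=vision.get_image('top')[:,:,::-1]; cv2.imwrite('pics/top1.png',a)
E
```

```text
turn [-0.9 -0.  -0. ] shift [89.4  5.7  1.4] | t 1.85 pos [ 0.4604 -0.0846  0.1494] grip 86.8 F [ 0.5  0.9 -0.2] j [-0.38 -0.05  0.49  1.97  0.03  1.22  1.73]
```

Emit:
servo_tool:
  commands:
    - [[-1,0,0,40,6,1,87],[-1,0,0,80,6,1,87],[-1,0,0,104,6,1,87],[-1,0,0,104,6,1,87]]

```text
time: 2.4
position: [0.4532, -0.0796, 0.0441]
tool_rot: [-1.269, 1.171, 1.274]
ft_force: [0.1, 0.0, -0.9]
grip_width: 1.004
```

```bash
python3 - <<'E'
from h import *; from bench import vision
go((.4546,-.0836,.005),.075)
a=vision.get_image('scene')[:,:,::-1]; cv2.imwrite('pics/scene1.png',a)
cv2.imwrite('pics/scene1b.png',cv2.convertScaleAbs(crop(a,190,140,100,100,6),alpha=1.4))
E
```

```text
turn [ 0.5  0.  -0.3] shift [39.1 -1.3 -4.2] | t 2.4 pos [ 0.4532 -0.0796  0.0441] grip 87.4 F [ 0.1  0.  -0.9] j [-0.37  0.06  0.5   2.1  -0.04  0.99  1.81]
```

View pics/scene1b.png

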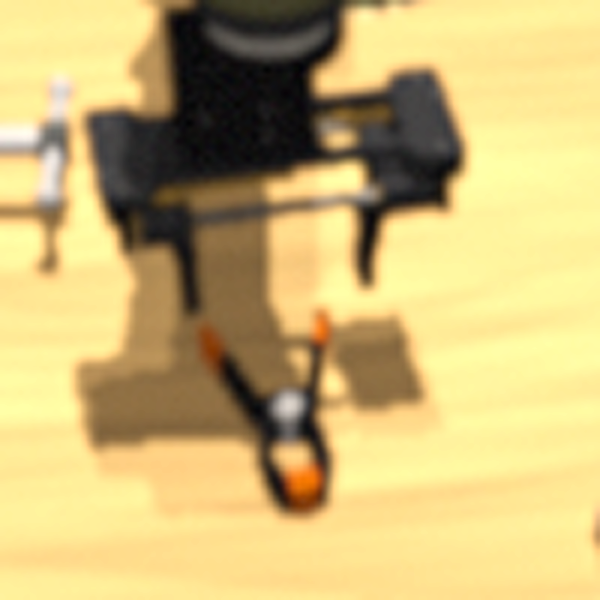

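Both fingertips, at crop pixels (193,310) and (367,283), straddle the two handles, which are at about (210,345) and (320,330). The other vise's bar is well to the side. I'll descend.

```bash
python3 - <<'E'
from h import *; from bench import ctrl
s=ctrl.get_state(); Rm=R.from_rotvec(s['tool_rot']).as_matrix()
for k in(-.0435,0,.0435): print(proj('scene',s['position']+Rm[:,2]*k))
E
```

```text
[223.03440586 194.77650128]
[236.05674428 192.89912789]
[248.92677975 191.04371134]
```

Emit:
servo_tool:
  commands:
    - [[0,0,0,15,-1,-4,87],[0,0,0,30,-1,-4,87],[0,0,0,39,-1,-4,87],[0,0,0,39,-1,-4,87]]
  newtons: 38

```text
time: 2.95
position: [0.4555, -0.0849, 0.0059]
tool_rot: [-1.269, 1.171, 1.271]
ft_force: [-0.4, 1.0, 0.2]
grip_width: 0.995
```

```bash
python3 -c "
from h import *
go((.4546,-.0836,.005),.075)"
```

```text
turn [ 0.4 -0.  -0.1] shift [0.9 0.8 1.4] | t 2.95 pos [ 0.4555 -0.0849  0.0059] grip 86.5 F [-0.4  1.   0.2] j [-0.35  0.13  0.51  2.13 -0.08  0.9   1.86]
```

Emit:
servo_tool:
  commands:
    - [[0,0,0,0,0,1,60],[0,0,0,0,0,1,40],[0,0,0,0,0,1,10],[0,0,0,0,0,1,10],[0,0,0,0,0,1,10]]
  newtons: 38

```text
time: 3.58
position: [0.4563, -0.0839, 0.0069]
tool_rot: [-1.27, 1.169, 1.269]
ft_force: [0.2, -0.4, 0.2]
grip_width: 0.518
```

Emit:
servo_tool:
  commands:
    - [[0,0,0,0,0,0,10],[0,0,0,0,0,0,10],[0,0,0,0,0,0,10],[0,0,0,0,0,0,10],[0,0,0,0,0,0,10]]

```text
time: 4.2
position: [0.4563, -0.0839, 0.0068]
tool_rot: [-1.269, 1.169, 1.269]
ft_force: [0.5, -0.8, 1.0]
grip_width: 0.12
```

The opening is 10 mm where 30 mm was expected, so I need a picture.

```bash
python3 - <<'E'
from h import *; from bench import vision
a=vision.get_image('scene')[:,:,::-1]; b=vision.get_image('top')[:,:,::-1]
cv2.imwrite('pics/g1.png',cv2.convertScaleAbs(np.hstack([crop(a,200,165,66,66,6),crop(b,240,170,66,66,6)]),alpha=1.5))
E
```

```text
(no output)
```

View pics/g1.png

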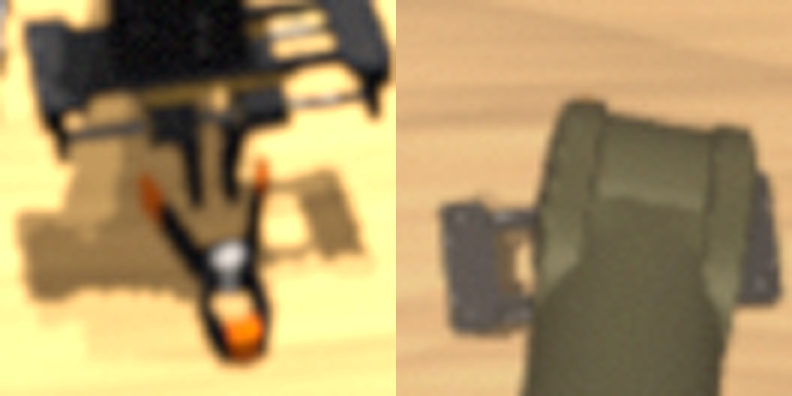

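```bash
python3 - <<'E'
from h import *; from bench import ctrl
go((.4546,-.0836,.005),.075)
p=ctrl.get_state()['position']; print(proj('scene',p),proj('top',p))
for z in (0,.007,.02,.03,.04): print(z,onz('scene',(235.4,198.3),z),proj('scene',[p[0],p[1],z]))
# top view: gripper body wings left (473,270) right(765,270) in picture
for u,v in ((473,270),(765,265)): 
  for z in (.06,.1): print(onz('top',((u-396)/6+240,v/6+170),z))
E
```

```text
turn [0.4 0.  0. ] shift [1.8 1.7 0.4] | t 4.3 pos [ 0.4563 -0.0839  0.0068] grip 9.8 F [ 0.3 -0.2 -0.2] j [-0.35  0.13  0.51  2.12 -0.08  0.9   1.85]
[235.18634393 201.74153216] [273.76242918 214.550558  ]
0 [ 4.32702947e-01 -8.09928768e-02  1.11022302e-16] [235.23447199 203.17556834]
0.007 [ 0.43997024 -0.08155048  0.007     ] [235.18480557 201.69569467]
0.02 [ 0.45346666 -0.08258602  0.02      ] [235.0916087  198.91877657]
0.03 [ 0.46384851 -0.0833826   0.03      ] [235.01905695 196.7570058 ]
0.04 [ 0.47423037 -0.08417917  0.04      ] [234.94574277 194.57251749]
[ 0.4529933  -0.00530955  0.06      ]
[ 0.45034591 -0.00540296  0.1       ]
[ 0.45177131 -0.18142089  0.06      ]
[ 0.44916084 -0.17619449  0.1       ]
```

The fingertips, at crop (195,200) and (230,195), sit about 15 mm higher than the reported TCP. They passed over the handles and the clamp hasn't moved. I'll reopen and descend while watching the force.

Emit:
servo_tool:
  commands:
    - [[0,0,0,-6,0,0,87],[0,0,0,-6,0,0,87],[0,0,0,-6,0,0,87],[0,0,0,-6,0,0,87],[0,0,0,-6,0,0,87]]

```text
time: 4.92
position: [0.4562, -0.0839, 0.0127]
tool_rot: [-1.269, 1.169, 1.27]
ft_force: [0.8, -0.5, -0.5]
grip_width: 0.601
```

Emit:
servo_tool:
  commands:
    - [[0,0,0,0,0,0,87],[0,0,0,2,0,0,87],[0,0,0,5,0,0,87],[0,0,0,8,0,0,87],[0,0,0,8,0,0,87]]

```text
time: 5.55
position: [0.4559, -0.084, 0.0044]
tool_rot: [-1.269, 1.17, 1.27]
ft_force: [-0.1, -0.1, 0.3]
grip_width: 0.995
```

Emit:
servo_tool:
  commands:
    - [[0,0,0,2,0,0,87],[0,0,0,4,0,0,87],[0,0,0,4,0,0,87]]

```text
time: 5.92
position: [0.4561, -0.0839, 0.0006]
tool_rot: [-1.269, 1.169, 1.27]
ft_force: [-0.4, 0.0, 0.3]
grip_width: 1.002
```

Emit:
servo_tool:
  commands:
    - [[0,0,0,2,0,0,87],[0,0,0,4,0,0,87],[0,0,0,4,0,0,87]]

```text
time: 6.3
position: [0.4561, -0.0839, -0.0034]
tool_rot: [-1.269, 1.169, 1.27]
ft_force: [0.5, -1.0, 0.5]
grip_width: 1.001
```

Emit:
servo_tool:
  commands:
    - [[0,0,0,2,0,0,87],[0,0,0,3,0,0,87],[0,0,0,3,0,0,87]]

```text
time: 6.68
position: [0.4562, -0.0839, -0.0063]
tool_rot: [-1.269, 1.169, 1.27]
ft_force: [-0.2, 0.4, -0.7]
grip_width: 0.999
```

Emit:
servo_tool:
  commands:
    - [[0,0,0,2,0,0,87],[0,0,0,3,0,0,87],[0,0,0,3,0,0,87]]

```text
time: 7.05
position: [0.4562, -0.0839, -0.0093]
tool_rot: [-1.269, 1.169, 1.27]
ft_force: [0.2, -0.7, -0.4]
grip_width: 1.005
```

Emit:
servo_tool:
  commands:
    - [[0,0,0,1,0,0,87],[0,0,0,2,0,0,87],[0,0,0,2,0,0,87]]

```text
time: 7.42
position: [0.4562, -0.0839, -0.0113]
tool_rot: [-1.269, 1.169, 1.27]
ft_force: [0.8, -0.2, 0.6]
grip_width: 1.0
```

```bash
python3 - <<'E'
from h import *; from bench import vision
go((.4546,-.0836,.005),.075)
a=vision.get_image('scene')[:,:,::-1]
cv2.imwrite('pics/g2.png',cv2.convertScaleAbs(crop(a,200,165,66,66,8),alpha=1.5))
E
```

```text
turn [ 0.4  0.  -0. ] shift [-16.3   1.6   0.5] | t 7.425 pos [ 0.4562 -0.0839 -0.0113] grip 87.0 F [ 0.8 -0.2  0.6] j [-0.35  0.16  0.5   2.14 -0.1   0.86  1.87]
```

View pics/g2.png

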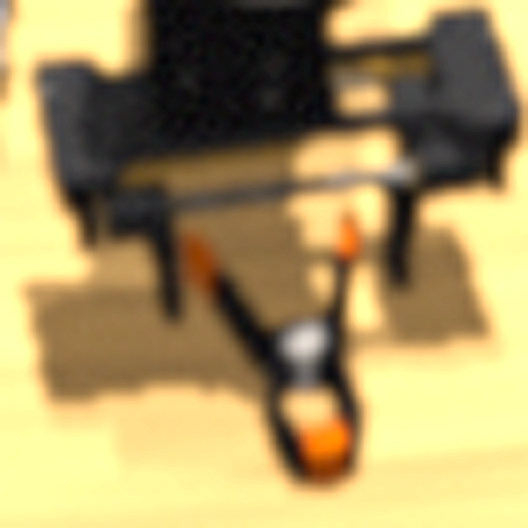

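The fingertips, at crop (175,318) and (400,283), are now just above the bench and outside both handles. The true tip height is about the reading plus 15 mm. I'll close.

Emit:
servo_tool:
  commands:
    - [[0,0,0,0,0,0,60],[0,0,0,0,0,0,40],[0,0,0,0,0,0,10],[0,0,0,0,0,0,10],[0,0,0,0,0,0,10]]
  newtons: 38

```text
time: 8.1
position: [0.4563, -0.0839, -0.0112]
tool_rot: [-1.27, 1.169, 1.27]
ft_force: [-1.6, -0.5, 1.1]
grip_width: 0.523
```

Emit:
servo_tool:
  commands:
    - [[0,0,0,0,0,0,10],[0,0,0,0,0,0,10],[0,0,0,0,0,0,10],[0,0,0,0,0,0,10],[0,0,0,0,0,0,10]]

```text
time: 8.72
position: [0.4564, -0.084, -0.0112]
tool_rot: [-1.27, 1.169, 1.269]
ft_force: [-0.2, -1.1, 0.8]
grip_width: 0.336
```

Emit:
servo_tool:
  commands:
    - [[0,0,0,-8,0,0,10],[0,0,0,-25,0,0,10],[0,0,0,-55,0,0,10],[0,0,0,-90,0,0,10],[0,0,0,-90,0,0,10]]

```text
time: 9.35
position: [0.4585, -0.084, 0.0815]
tool_rot: [-1.272, 1.164, 1.265]
ft_force: [0.2, 0.3, -1.2]
grip_width: 0.335
```

```bash
python3 - <<'E'
from h import *; from bench import vision
go((.415,.12,.079),.018)
for n in ('scene','top'): cv2.imwrite(f'pics/l_{n}.png',vision.get_image(n)[:,:,::-1])
E
```

```text
turn [3.7 0.  0.3] shift [  2.4  26.6 206.9] | t 9.35 pos [ 0.4585 -0.084   0.0815] grip 29.1 F [ 0.2  0.3 -1.2] j [-0.38  0.01  0.51  2.06 -0.01  1.06  1.79]
```

Emit:
servo_tool:
  commands:
    - [[1,0,0,0,15,35,10],[2,0,0,0,27,75,10],[3,0,0,1,30,115,10],[4,0,0,2,29,155,10],[4,0,0,2,27,185,10]]

```text
time: 10.07
position: [0.4123, 0.0995, 0.0751]
tool_rot: [-1.218, 1.206, 1.221]
ft_force: [0.8, 0.3, -0.9]
grip_width: 0.334
```

```bash
python3 -c "
from h import *
go((.415,.12,.079),.018)"
```

```text
turn [-0.3 -0.  -0.2] shift [-3.9 -3.  20.4] | t 10.075 pos [0.4123 0.0995 0.0751] grip 29.0 F [ 0.8  0.3 -0.9] j [-0.58 -0.06  0.27  2.14  0.02  1.06  1.27]
```

Emit:
servo_tool:
  commands:
    - [[0,0,0,-4,-3,12,10],[0,0,0,-4,-3,20,10],[0,0,0,-4,-3,20,10]]

```text
time: 10.45
position: [0.4168, 0.1176, 0.0804]
tool_rot: [-1.218, 1.204, 1.218]
ft_force: [0.3, -0.1, -2.2]
grip_width: 0.334
```

```bash
python3 - <<'E'
from h import *; from bench import vision
go((.415,.12,.079),.018)
I=[]
for n,x,y in (('scene',285,145),('top',190,155)):
    a=vision.get_image(n)[:,:,::-1]; cv2.imwrite(f'pics/s_{n}.png',a); I.append(crop(a,x,y,50,66,8))
cv2.imwrite('pics/st.png',cv2.convertScaleAbs(np.hstack(I),alpha=1.6))
E
```

```text
turn [-0.4 -0.  -0. ] shift [1.4 1.8 2.4] | t 10.45 pos [0.4168 0.1176 0.0804] grip 29.0 F [ 0.3 -0.1 -2.2] j [-0.6  -0.05  0.25  2.12  0.01  1.07  1.23]
```

View pics/st.png

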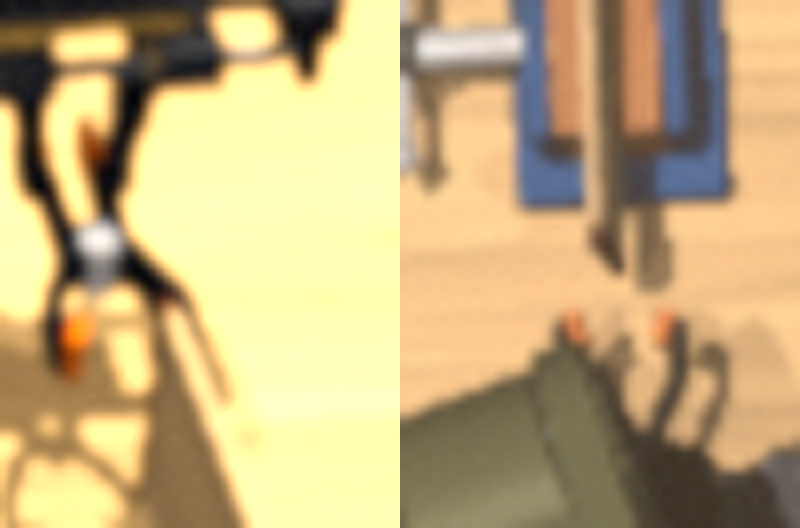

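```bash
python3 - <<'E'
from h import *
z=.0916+.02
for q in ((211.5,195.9),(222.75,196)): print('pad',onz('top',q,z))
print('edge top',onz('top',(215.4,184.6),.155),'bot',onz('top',(217.1,188.5),.05))
print('pivot scene',onz('scene',(297.5,175.4),.1166),'right pad scene',onz('scene',(285+72/8,145+325/8),.1156))
print('edge top scene',onz('scene',(285+168/8,145+297/8),.155))
# predicted from commanded
print('model pivot',.4168+.048)
E
```

```text
pad [0.51974195 0.13726043 0.1116    ]
pad [0.51846601 0.09804071 0.1116    ]
edge top [0.55268475 0.11875586 0.155     ] bot [0.55407625 0.12354081 0.05      ]
pivot scene [0.47321473 0.11759269 0.1166    ] right pad scene [0.51882734 0.09649826 0.1156    ]
edge top scene [0.55046811 0.12333669 0.155     ]
model pivot 0.4648
```

Emit:
servo_tool:
  commands:
    - [[0,0,0,0,0,4,10],[0,0,0,0,-6,4,10],[0,0,0,0,-14,4,10],[0,0,0,0,-22,4,10],[0,0,0,0,-26,4,10]]

```text
time: 11.18
position: [0.4436, 0.1225, 0.0808]
tool_rot: [-1.218, 1.203, 1.218]
ft_force: [-0.8, -0.1, -0.7]
grip_width: 0.335
```

```bash
python3 - <<'E'
from h import *; from bench import vision
go((.468,.1215,.079),.018)
I=[]
for n,x,y in (('scene',285,145),('top',190,155)):
    a=vision.get_image(n)[:,:,::-1]; I.append(crop(a,x,y,50,66,8))
cv2.imwrite('pics/st2.png',cv2.convertScaleAbs(np.hstack(I),alpha=1.6))
E
```

```text
turn [-0.3 -0.   0. ] shift [  1.8 -24.4  -1.3] | t 11.175 pos [0.4436 0.1225 0.0808] grip 29.1 F [-0.8 -0.1 -0.7] j [-0.59  0.01  0.27  2.06 -0.    1.07  1.26]
```

View pics/st2.png

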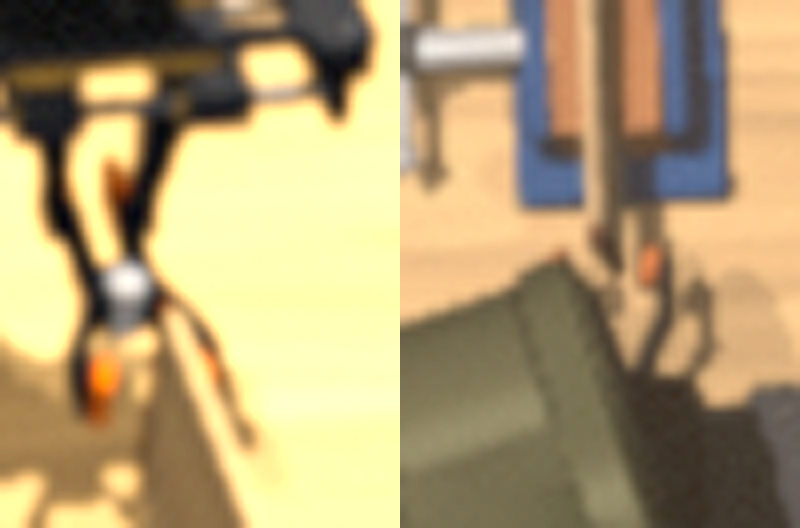

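The pads, at about (560,258) and (650,265) in the top half, sit centred on either side of the dark edge at about (605,253). I'll advance the remaining 25 mm.

Emit:
servo_tool:
  commands:
    - [[0,0,0,0,-6,-1,10],[0,0,0,0,-13,-1,10],[0,0,0,0,-20,-1,10],[0,0,0,0,-25,-1,10],[0,0,0,0,-25,-1,10]]

```text
time: 11.9
position: [0.4682, 0.1219, 0.0807]
tool_rot: [-1.218, 1.203, 1.218]
ft_force: [-0.0, 0.2, -1.3]
grip_width: 0.337
```

Emit:
servo_tool:
  commands:
    - [[0,0,0,0,0,0,10],[0,0,0,0,0,0,10],[0,0,0,0,0,0,10]]

```text
time: 12.28
position: [0.4677, 0.1219, 0.0808]
tool_rot: [-1.218, 1.203, 1.219]
ft_force: [-0.4, -0.1, -1.2]
grip_width: 0.337
```

```bash
python3 - <<'E'
from h import *; from bench import vision
go((.468,.1215,.079),.018)
I=[]
for n,x,y in (('scene',285,145),('top',190,145)):
    a=vision.get_image(n)[:,:,::-1]; I.append(crop(a,x,y,50,66,8))
cv2.imwrite('pics/st3.png',cv2.convertScaleAbs(np.hstack(I),alpha=1.6))
E
```

```text
turn [-0.3  0.   0. ] shift [ 1.8 -0.3 -0.4] | t 12.275 pos [0.4677 0.1219 0.0808] grip 29.3 F [-0.4 -0.1 -1.2] j [-0.58  0.06  0.28  2.01 -0.02  1.07  1.29]
```

View pics/st3.png

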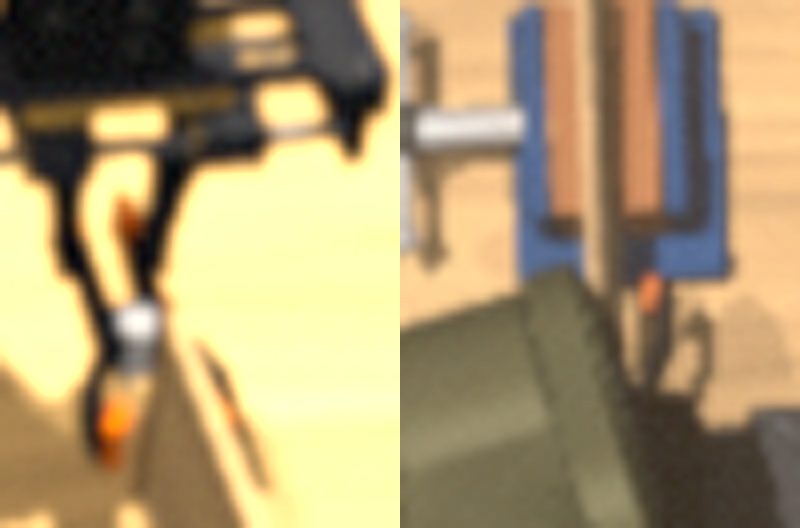

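```bash
python3 - <<'E'
from h import *
p=onz('top',(221.25,181.6),.112); v=onz('scene',(302.1,185),.117)
print('right pad',p,'pivot',v)
print('scene right pad',onz('scene',(285+115/8,145+417/8),.1156),'left pad',onz('scene',(285+230/8,145+415/8),.1156))
E
```

```text
right pad [0.56939791 0.10260193 0.112     ] pivot [0.52062349 0.12180037 0.117     ]
scene right pad [0.57178186 0.10179676 0.1156    ] left pad [0.57616161 0.1452855  0.1156    ]
```

```bash
python3 -c "
from bench import ctrl, close_job
s=ctrl.get_state(); print(s['ft_force'],s['grip_width'],abs(s['qd']).max()); print(close_job())"
```

```text
[-0.67609614  0.0126842  -0.46352215] 0.3312262708547999 0.0011625041908077298
the job is handed in; nothing more can be done
None
```

I gripped the orange clamp by its handles at 38 N and squeezed it fully open. I then brought it level, jaws first, around the dark edge of the panel in the left vise, and handed the job in at about 12 s.

**First grasp missed.** The fingertips were really about 15 mm higher than the reported TCP, so they closed above the handles without moving the clamp. I reopened, lowered the gripper while watching the force and a picture, and the second grasp held.

**Last checks:**

| Check | Result |
|---|---|
| Finger opening | 29 mm, against 30 mm expected at the stop |
| Pads past the edge | about 17 mm, or about 21 mm behind each pad's middle in the pad frame (8 to 42 allowed) |
| Centring | pads' middle at y ≈ 0.122 m, edge at y ≈ 0.1215 m |
| Height of the pads' middle | about 0.104 m, against 0.1025 m wanted |
| Outside forces | about 1 N in all, which is about the clamp's weight; no sign of contact with the panel |
| Arm | still |

**Disagreements between measurements:**
- The two camera views of the pivot and the left pad differed by up to about 5 mm, which is within the roughly 12 mm of clearance on each side.
- In the top view the gripper hid the left pad, so its position comes from the scene view only.
- I did not check the other objects in a final picture, but nothing was seen to touch them.

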